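Load the crispbread stick and shut the bread box

TASK

Take the stick out of the bread box, thread it through the three crispbread rounds standing in the peg rack and lift all three off together on it. Hang the loaded stick back in the end slots of the box, all the way down and with the rounds inside, then put the lid on the box so that it is fully home. Leave the honey jar, garlic and bowl where they stand.

Things in the scene. Friction and masses are not known exactly. Their poses are not given: they have to be found in the camera images.
- stick_grip (a point): Centre of the stick's flat-sided dark wooden handle, 24 x 24 mm and 95 mm long; its sides face +-x and z, the stick's y axis points from handle to tip. At the start the stick lies level in the box's two slots with the handle outside, free to be pinched from above across its x. 0.12 kg, balanced about 98 mm ahead of this point.
- stick: The stick; origin on its axis 128.5 mm ahead of stick_grip towards the tip. Along its y: handle -176 to -81 mm, steel collar (30 mm across) to -75 mm, then a plain steel rod 13 mm thick to +95 mm, the last 10 mm pointed. At the start, and when hung properly, the origin is within a few mm of box_seat.
- rack_mid (a point): Middle of the fixed wooden peg rack (100 x 116 mm) at the height of the hole centres, 61 mm above the worktop. The rounds stand on edge in a row along the rack's y, 24 mm apart, between rows of pegs (7 mm thick, at x = +-33, y = +-12 and +-36 mm, tops 60 mm above the worktop). The middle is open along y and upwards, so a rod can enter along y and lift straight out.
- round_1_center (a point): Hole centre of a crispbread round: a stiff brown disc on edge, 96 mm in diameter, 12 mm thick, 34 mm hole, its axis along its y. About 0.03 kg. Stands at y = -24 mm in the rack.
- round_2_center (a point): Hole centre of the second, equal round, at y = 0 in the rack.
- round_3_center (a point): Hole centre of the third, equal round, at y = +24 mm in the rack.
- box_seat (a point): Middle of the fixed open-topped wooden bread box, at the height of the stick's axis when it rests on the slot bottoms, 78.5 mm above the worktop. Outside 132 mm along its x and 130 mm along its y, walls 10 mm, inner floor at 10 mm; rounds on the stick hang clear of the floor.
- box_rim (a point): Middle of the box's mouth, 130 mm above the worktop. Each end wall (at y = +-60 mm) has one slot at x = 0, open at the top, 21 mm wide, flared to 52 mm over its top 18 mm, its bottom 58 mm below the rim. The stick lies through both, collar outside one end and tip outside the other.
- lid_grip (a point): Middle of the bar grip (18 mm across x, 80 mm along y, 24 mm high) on top of the loose wooden lid (140 x 138 x 12 mm). 32 mm above the worktop at the start; 24 mm above the rim, hence 154 mm above the worktop, when the lid is home.
- lid: The lid, 0.16 kg; origin at the middle of its lowest face. Two cleats under it (8 mm deep, 104 mm over their outer faces along x, 96 mm long along y) drop inside the box mouth (112 x 110 mm) so that the board rests on the rim; its x and y then lie along the box's, either way round. It lies on the cleats at the start. Lid and garlic may have changed places.
- bowl_center (a point): Middle of a small stoneware bowl, 100 mm wide and 45 mm high; leave it.
- honey_center (a point): Middle of a honey jar, 71 mm across and 110 mm high; leave it.
- garlic_center (a point): Middle of a garlic bulb, 50 mm; leave it.

How it is judged:
By the outcome, as a careful person would: the job done as asked, in the order asked, and still so for the second after the job is handed in, with the robot touching nothing.
It also fails if it takes over 72 s, if anything falls off the work surface, if the arm or the gripper's body presses on something with over 40 N, if the wrist force passes 120 N, or if a joint passes its speed limit or range.

ROBOT

A 6-joint arm with a two-finger parallel gripper is mounted at the origin on a cart in front of the work surface, level with it; the furniture and walls round the work are solid. World frame = base frame: x ahead of the robot, y to its left, z up, the work surface at z = 0. Lengths are in m, angles in rad, forces in N, time in s.
With the tool pointing down it reaches from about 0.375 to 0.9 m from the base axis. Payload 3.1 kg.
Tool frame: the origin (TCP) lies midway between the tips of the shut fingers; the grasp point (between the pads) lies 19 mm behind it (manip.tcp_to_grasp is the distance from the TCP to the grasp point, in m); z points along the fingers, y is the line along which they close (so a half turn about z gives the same grasp; the last joint's range is limited). The gripper opens to 85 mm and grips with 20 to 120 N. Pads are 22 mm wide; open, the fingers measure 114 mm over their backs; the gripper's body (76 mm by 85 mm) begins 54 mm behind the grasp point. The pads swing forward as they close: fully open they stand 13 mm farther back than shut.
Start: joints at [-1.369, 0.527, 1.433, -0, 1.181, -0.178], TCP at [0.232, -0.58, 0.231] pointing down, gripper open.
Joint ranges: [-3.08, 3.08], [-0.75, 2.2], [0.22, 2.44], [-1.43, 4.57], [0, 2.65], [-2.85, 2.85]. Speed limits (rad/s): [2.79, 2.79, 3.14, 3.14, 3.14, 3.14].

INTERFACE

Orientations are given as a unit quaternion [x, y, z, w].
In Python, from station import manip gives the robot as it stands. The module is installed in compiled form; this text tells all that it offers.
- The arm moves only by the shell command python3 -m crank 'ROWS' [OPENING] [FORCE]. ROWS is JSON, a list of rows, each a list of 2 entries, a list of its own where there are three numbers: the shift along the tool's x, y, z in cm, then the turn about the tool's z in degrees. In form: [[[x, y, z], spin], ...]. A call has 1 to 10 rows; each row is the pose to reach, as a shift and turn from the pose commanded when the call began, along the tool's axes at that moment; what a row does not reach only later rows make up. A row lasts 1/10 s, in which the tool goes at most 50 mm and 8.59 degrees, less where a joint would pass 70% of its speed; a pose out of reach is approached as far as the arm can. A call with a gripper value outside its range is refused whole. OPENING is the finger opening in cm, from 0 to 8.54, set as the call begins (- or left out, the last holds). The fingers move at their own pace and stop on an object; FORCE is the grip in N (left out, the last holds). Time passes only in rows, so rows that repeat a pose let the fingers close. It gives the time, the measured TCP pose, the force and the opening at its end, in the units of the state.
- manip.sense(): the state, without advancing time (a new reading comes with each control period).
- manip.snapshot(name): name is "scene" or "side" or "wrist"; returns the picture (420x560x3 uint8, red, green, blue); there is no depth.
- manip.camera_params(name): a dict with "fx", "fy", "cx", "cy" (pixels), "k1" (the pictures are not rectified: a ray, as slopes to the right and down, at radius r is drawn at 1 + k1 r^2 times it, then the intrinsics apply), "pose" (4x4, takes a point from camera to world coordinates). Camera axes: x right, y up, looking along -z (the intrinsics and any distortion apply to the point x, -y, -z); pixel columns grow to the right and rows downward; lengths in m; the calibration is good to about 2 mm. A picture is of the moment at which its call begins: read the wrist's pose just before it. camera_params takes no time and is no camera call; for the wrist camera it gives the pose at the moment of the call.
- manip.sign_off(): hands the job in, once; it reports no verdict.
The state is a dict: "t": time; "q": joint angles; "qd": joint speeds; "tau": joint torques, N m; "tcp_pos": TCP position; "tool_rot": TCP orientation; "force": force on the tool from outside, world axes, zero at the start; "ft_torque": the same for the moment, N m; "finger_gap": opening from 0.0 (shut) to 1.0 (fully open).
Only numpy, scipy, OpenCV 4.12 (cv2) and the standard library are available. Lean on these libraries where they do the work, as an engineer would, in place of code of your own. Each camera call takes 0.05 s, during which the arm holds its last target. There are 200 camera calls.

## Working session

There is one attempt and no reset: what is moved stays moved. The work goes in short steps, Python scripts to look and compute and a shell command to move; the robot and the scene stay as the last step left them, time stands still between calls to the robot, and variables do not carry over. Pictures are saved under pics/ and viewed, on a budget of 10 in all, crops included, one or two more only if the job needs it, and the job is handed in when it is done.

```bash
mkdir -p pics
cat > h.py <<'E'
import numpy as np, cv2
from station import manip
from scipy.spatial.transform import Rotation as R
def cam(n): return manip.camera_params(n)
def ray(c,u,v):
    K=np.array([[c['fx'],0,c['cx']],[0,c['fy'],c['cy']],[0,0,1.]])
    p=cv2.undistortPoints(np.array([[[u,v]]],float),K,np.array([c['k1'],0,0,0.]))[0,0]
    P=np.array(c['pose']); d=P[:3,:3]@np.array([p[0],-p[1],-1]); return P[:3,3],d/d[2]
def onz(c,u,v,z):
    o,d=ray(c,u,v); return o+d*(z-o[2])
def proj(c,X):
    P=np.array(c['pose']); q=P[:3,:3].T@(np.array(X,float)-P[:3,3]); a=np.array([q[0]/-q[2],-q[1]/-q[2]]); a=a*(1+c['k1']*(a@a))
    return np.array([c['fx']*a[0]+c['cx'],c['fy']*a[1]+c['cy']])
def snap(n,f):
    c=cam(n); im=manip.snapshot(n); cv2.imwrite('pics/'+f,cv2.cvtColor(im,cv2.COLOR_RGB2BGR)); return c,im
def st():
    s=manip.sense(); print('t',s['t'],'tcp',np.round(s['tcp_pos'],4),'q',np.round(s['q'],3),'F',np.round(s['force'],1),'gap',round(s['finger_gap'],3)); print(np.round(R.from_quat(s['tool_rot']).as_matrix(),3)); return s
E
python3 - <<'E'
from h import *
s=st(); print(manip.tcp_to_grasp)
ims=[]
for n in('scene','side'):
    c,im=snap(n,n+'0.png'); print(n,{k:np.round(v,3).tolist() for k,v in c.items()})
E
```

```text
t 0.0 tcp [ 0.2322 -0.5795  0.2303] q [-1.368  0.528  1.434  0.     1.181 -0.179] F [-0.9  0.5  0. ] gap 1.003
[[ 0.928  0.372 -0.   ]
 [ 0.372 -0.928  0.002]
 [ 0.    -0.002 -1.   ]]
0.0187
scene {'fx': 391.256, 'fy': 391.256, 'cx': 282.389, 'cy': 210.532, 'k1': -0.019, 'pose': [[-0.867, 0.358, -0.346, 0.193], [-0.498, -0.635, 0.59, 0.489], [-0.008, 0.684, 0.729, 0.831], [0.0, 0.0, 0.0, 1.0]]}
side {'fx': 487.946, 'fy': 487.946, 'cx': 281.365, 'cy': 219.285, 'k1': -0.166, 'pose': [[-0.6, 0.695, -0.396, -0.008], [-0.8, -0.523, 0.294, 0.308], [-0.002, 0.493, 0.87, 1.272], [0.0, 0.0, 0.0, 1.0]]}
```

View pics/scene0.png

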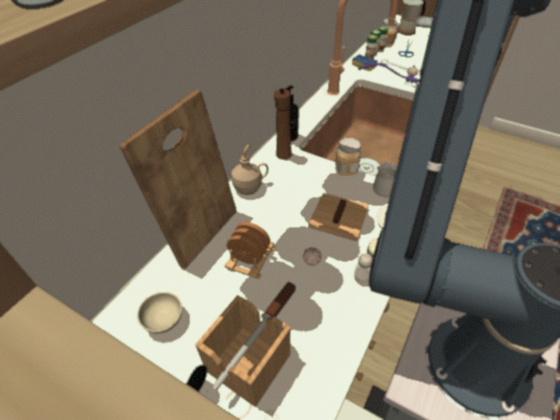

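View pics/side0.png

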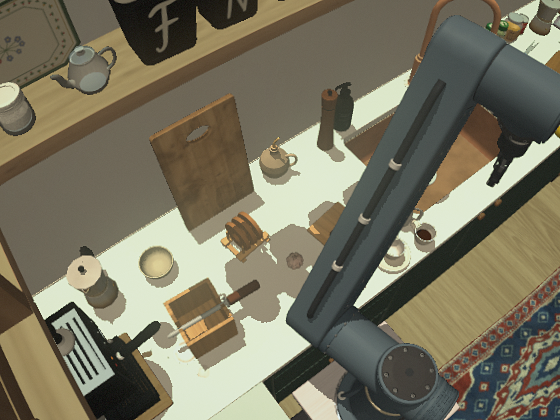

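The scene view shows the box near (245,350) with the stick's handle at (283,300). The rack with three rounds is near (250,248), the lid near (340,215), the garlic at (312,256) and the bowl at (160,313). The side view agrees. I'll enlarge both.

Run:
```python
import cv2
def crop(f,x0,y0,x1,y1,s,o):
    im=cv2.resize(cv2.imread('pics/'+f)[y0:y1,x0:x1],None,fx=s,fy=s,interpolation=cv2.INTER_CUBIC)
    for x in range((x0//20+1)*20,x1,20):
        cv2.line(im,(int((x-x0)*s),0),(int((x-x0)*s),6),(0,0,255),1); cv2.putText(im,str(x),(int((x-x0)*s)-10,16),0,.35,(0,0,255),1)
    for y in range((y0//20+1)*20,y1,20):
        cv2.line(im,(0,int((y-y0)*s)),(6,int((y-y0)*s)),(0,0,255),1); cv2.putText(im,str(y),(8,int((y-y0)*s)+4),0,.35,(0,0,255),1)
    cv2.imwrite('pics/'+o,im); print(im.shape)
crop('scene0.png',180,190,380,410,2.7,'sc1.png')
crop('side0.png',150,195,355,360,3.6,'sd1.png')
```

```text
(594, 540, 3)
(594, 738, 3)
```

View pics/sc1.png

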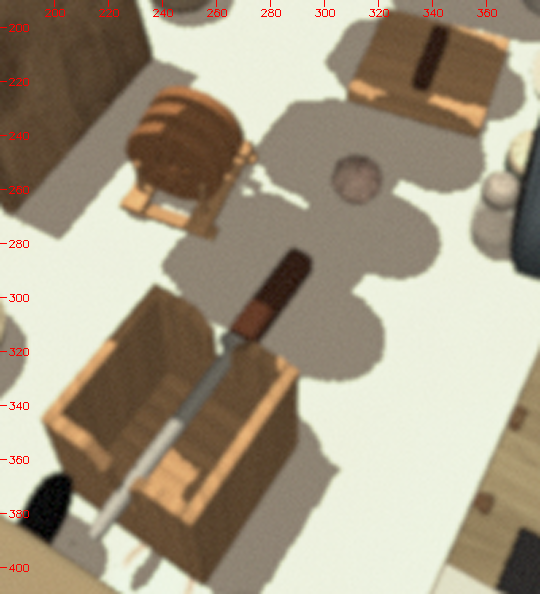

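View pics/sd1.png

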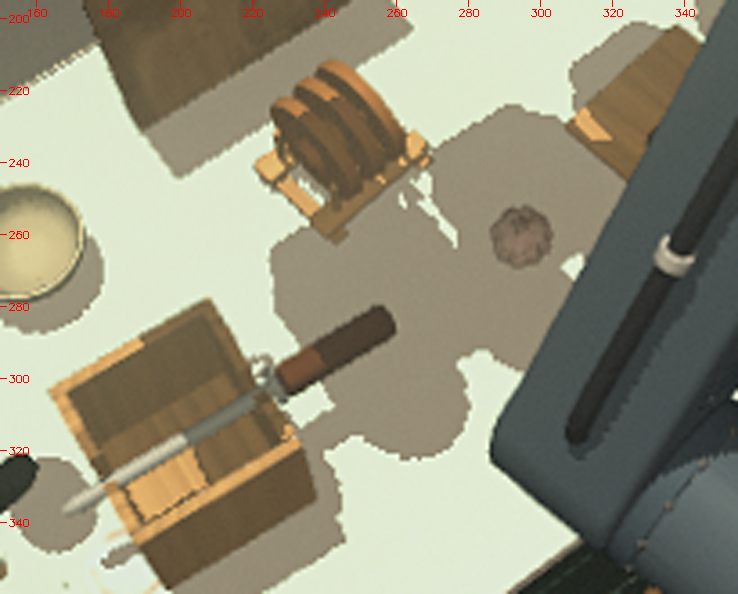

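```bash
cat > est.py <<'E'
from h import *
from scipy.optimize import least_squares
cs,cd=cam('scene'),cam('side')
S=lambda u,v:(180+u/2.7,190+v/2.7); D=lambda u,v:(150+u/3.6,195+v/3.6)
def tri(a,b):
    f=lambda X:np.r_[proj(cs,X)-a,proj(cd,X)-b]
    r=least_squares(f,[.5,-.2,.1]); return np.round(r.x,4),np.round(r.fun,1)
P={'bL':(S(43,418),D(48,388)),'bB':(S(190,525),D(138,540)),'bT':(S(154,285),D(208,298)),'bR':(S(299,372),D(302,435)),
'tip':(S(92,537),D(64,513)),'hend':(S(298,258),D(385,318)),'collar':(S(232,343),D(272,385)),'rA':(S(122,205),D(257,165)),'rB':(S(215,237),D(335,242)),'rC':(S(252,150),D(430,155)),'garlic':(S(357,179),D(521,237))}
for k,(a,b) in P.items(): print(k,*tri(a,b))
def fit(obs,z,hx,hy,g):
    pts=[(-hx,-hy),(hx,-hy),(hx,hy),(-hx,hy)]
    def f(p):
        c,s=np.cos(p[2]),np.sin(p[2]); r=[]
        for cam_,i,uv in obs:
            x,y=pts[i]; r.append(proj(cam_,[p[0]+c*x-s*y,p[1]+s*x+c*y,z])-uv)
        return np.concatenate(r)
    r=least_squares(f,g); print(np.round(r.x,4),'yawdeg',np.degrees(r.x[2]).round(1),np.round(r.fun,1))
# lid top
print('lid corners',[np.round(onz(cs,*S(*q),.020),4)[:2] for q in [(395,10),(508,45),(478,135),(348,98)]])
print('bar',[np.round(onz(cs,*S(*q),.044),4)[:2] for q in [(440,27),(422,88)]])
E
python3 est.py
```

```text
bL [0.4943 0.2992 0.1332] [-0.2 -0.1  0.1  0.2]
bB [0.3706 0.3056 0.1204] [-0.2 -0.2  0.1  0.4]
bT [0.4886 0.1721 0.1273] [ 0.2  0.1 -0.1 -0.2]
bR [0.3627 0.1761 0.1212] [-0.9 -1.   0.6  1.6]
tip [0.4315 0.3369 0.0858] [ 0.3  0.3 -0.2 -0.6]
hend [0.4189 0.071  0.0799] [ 0.2  0.2 -0.2 -0.4]
collar [0.4235 0.1668 0.0871] [ 0.4  0.4 -0.3 -0.6]
rA [0.6127 0.0634 0.0108] [ 0.1  0.1 -0.1 -0.1]
rB [0.5162 0.0527 0.0154] [-0.1 -0.1  0.1  0.1]
rC [ 0.5394 -0.0551  0.0075] [ 0.5  0.4 -0.4 -0.6]
garlic [ 0.4305 -0.065   0.0219] [ 0.1  0.1 -0.1 -0.1]
lid corners [array([ 0.4987, -0.2914]), array([ 0.3714, -0.3022]), array([ 0.3521, -0.1725]), array([ 0.4853, -0.1526])]
bar [array([ 0.4377, -0.2684]), array([ 0.4187, -0.1813])]
```

```bash
python3 -m crank '[[[41,-30,-12],-65],[[41,-30,-12],-65],[[41,-30,-12],-65],[[41,-30,-12],-65],[[41,-30,-12],-65],[[41,-30,-12],-65],[[41,-30,-12],-65],[[41,-30,-12],-65],[[41,-30,-12],-65],[[41,-30,-12],-65]]' && python3 -m crank '[[[0,0,0],0],[[0,0,0],0]]'
cat > nxt.py <<'E'
from h import *
def go(pos,ang):  # tool x angle in deg, world; prints shift cm + spin
    s=manip.sense(); M=R.from_quat(s['tool_rot']).as_matrix(); d=M.T@(np.array(pos)-s['tcp_pos'])*100
    a=np.degrees(np.arctan2(M[1,0],M[0,0])); sp=-((ang-a+180)%360-180); print('shift',np.round(d,2),'spin',round(sp,2))
E
python3 - <<'E'
from h import *
st(); c,_=snap('wrist','w1.png'); print(np.round(c['pose'],3), c['fx'],c['k1'])
cs=cam('scene'); print(onz(cs,346,172,0))
E
```

```text
t: 1.1
tcp_pos: [0.4905, -0.1655, 0.3465]
tool_rot: [0.726, 0.687, -0.0, -0.0]
force: [0.7, -0.8, -0.4]
finger_gap: 0.998
t: 1.3
tcp_pos: [0.4902, -0.1663, 0.3461]
tool_rot: [0.725, 0.688, -0.0, -0.0]
force: [0.2, 0.7, -1.0]
finger_gap: 1.001
t 1.3 tcp [ 0.4902 -0.1663  0.3461] q [-5.430e-01  2.580e-01  1.541e+00 -1.000e-03  1.342e+00 -4.900e-01] F [ 0.2  0.7 -1. ] gap 1.001
[[ 0.052  0.999 -0.001]
 [ 0.999 -0.052 -0.   ]
 [-0.    -0.001 -1.   ]]
[[ 0.999  0.049  0.016  0.494]
 [-0.052  0.956  0.289 -0.092]
 [-0.001 -0.289  0.957  0.489]
 [ 0.     0.     0.     1.   ]] 332.3576015767617 -0.05300336948765268
[ 0.49408056 -0.43160909  0.        ]
```

View pics/w1.png

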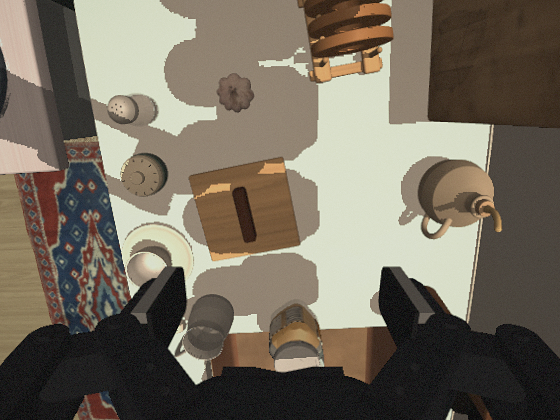

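The wrist view shows the lid with corners at about (283,157), (299,244), (210,261) and (190,176), and the bar grip from (238,188) to (249,241). The honey jar is at (297,345), at the sink edge and clear of my paths. I'll compute the lid pose and move to view the rack, box and handle.

```bash
python3 - <<'E'
from h import *
from nxt import go
c=cam('wrist')
q=[onz(c,*p,.020)[:2] for p in [(283,157),(299,244),(210,261),(190,176)]]; print(np.round(q,4),np.mean(q,0))
b=[onz(c,*p,.044)[:2] for p in [(238,187),(250,242)]]; print(np.round(b,4),np.mean(b,0))
print('honey',onz(c,297,345,.08))
go([.5,.1,.38],87)
E
python3 -m crank '[[[26.6,-0.4,-3.5],0],[[26.6,-0.4,-3.5],0],[[26.6,-0.4,-3.5],0],[[26.6,-0.4,-3.5],0],[[26.6,-0.4,-3.5],0],[[26.6,-0.4,-3.5],0],[[26.6,-0.4,-3.5],0],[[26.6,-0.4,-3.5],0]]'
python3 - <<'E'
from h import *
st(); c,im=snap('wrist','w2.png')
import json; json.dump({k:np.array(v).tolist() for k,v in c.items()},open('w2.json','w'))
cv2.imwrite('pics/w2c.png',cv2.resize(cv2.cvtColor(im,cv2.COLOR_RGB2BGR)[0:300,130:530],None,fx=2,fy=2,interpolation=cv2.INTER_CUBIC))
E
```

```text
[[ 0.4908 -0.1567]
 [ 0.508  -0.2896]
 [ 0.3692 -0.3108]
 [ 0.3561 -0.1764]] [ 0.43102111 -0.23335251]
[[ 0.4272 -0.191 ]
 [ 0.437  -0.2727]] [ 0.43207375 -0.23185329]
honey [ 0.49710601 -0.42547226  0.08      ]
shift [26.75 -0.43 -3.43] spin -0.12
t: 2.15
tcp_pos: [0.5007, 0.0968, 0.3805]
tool_rot: [0.727, 0.687, -0.001, -0.0]
force: [0.4, -1.0, 0.4]
finger_gap: 1.001
t 2.15 tcp [0.5007 0.0968 0.3805] q [-2.800e-02  2.190e-01  1.501e+00 -1.000e-03  1.423e+00  2.900e-02] F [ 0.4 -1.   0.4] gap 1.001
[[ 0.057  0.998 -0.001]
 [ 0.998 -0.057 -0.001]
 [-0.001 -0.001 -1.   ]]
```

View pics/w2c.png

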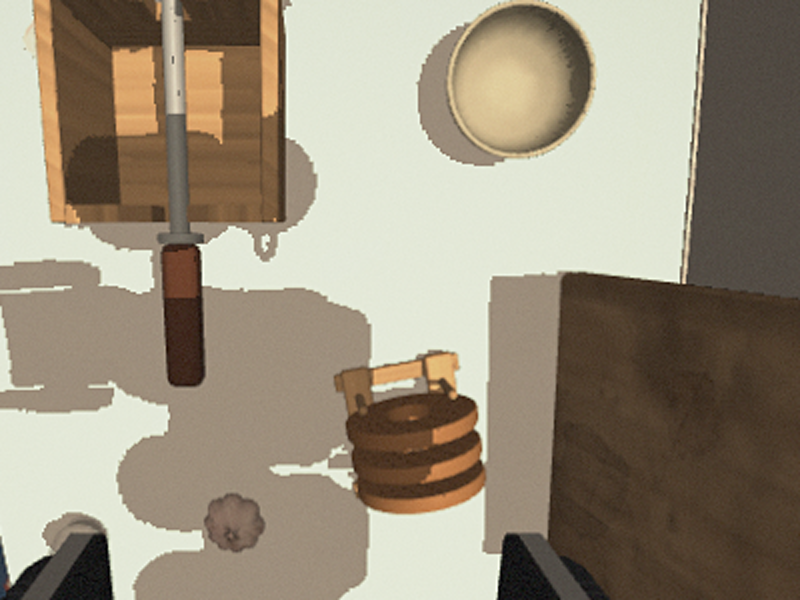

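The wrist view (2x crop) shows the handle from (181,240) to (185,384) and the rod lying in the box slots. The rounds' outline spans u 346–486 and v 393–513, with the hole seen near (408,413). The bowl is at (522,80), and the cutting board's edge is at u≈555.

```bash
cat > est2.py <<'E'
from h import *
import json
from scipy.optimize import least_squares
w={k:np.array(v) for k,v in json.load(open('w2.json')).items()}
cs,cd=cam('scene'),cam('side')
W=lambda u,v:(130+u/2,v/2); S=lambda u,v:(180+u/2.7,190+v/2.7); D=lambda u,v:(150+u/3.6,195+v/3.6)
t=np.linspace(0,2*np.pi,120)
def discs(p):
    c,s=np.cos(p[2]),np.sin(p[2]); out=[]
    for y0 in(-.024,0,.024):
        for dy in(-.006,.006):
            X=.048*np.cos(t);Y=y0+dy+0*t;Z=.061+.048*np.sin(t)
            out+=list(np.c_[p[0]+c*X-s*Y,p[1]+s*X+c*Y,Z])
    return np.array(out)
def bb(c,P): q=np.array([proj(c,x) for x in P]); return q.min(0),q.max(0)
def f(p):
    P=discs(p); a=bb(w,P); b=bb(cs,P); d=bb(cd,P)
    return np.r_[a[0]-W(346,393),a[1]-W(486,513),b[0]-S(127,87),b[1][0]-S(243,0)[0],d[0]-D(271,60),d[1][0]-D(406,0)[0]]
r=least_squares(f,[.576,.004,.12]); print('rack',np.round(r.x,4),np.degrees(r.x[2]),np.round(r.fun,1))
for z in(.0905,): print('handle top', [np.round(onz(w,*W(*q),z)[:2],4) for q in[(163,250),(201,250),(168,380),(204,380),(184,384)]])
print('rod',[np.round(onz(w,*W(*q),.0785)[:2],4) for q in[(173,5),(180,225),(181,238)]])
print('rim',[np.round(onz(w,*W(*q),.130)[:2],4) for q in[(51,222),(285,220),(35,30),(284,30)]])
print('board base',[np.round(onz(w,*W(*q),0)[:2],4) for q in[(565,272),(552,545)]],'bowl',onz(w,*W(522,80),.045))
from nxt import go
E
python3 est2.py
```

```text
rack [0.5766 0.0048 0.0793] 4.540991343058293 [-0.2 -0.9 -0.8  0.6 -1.5 -1.   0.8 -0.6 -1.   0.1]
handle top [array([0.4137, 0.1578]), array([0.4378, 0.1563]), array([0.4073, 0.0733]), array([0.4314, 0.0719]), array([0.4177, 0.0699])]
rod [array([0.4327, 0.3007]), array([0.4239, 0.1725]), array([0.4237, 0.1643])]
rim [array([0.3592, 0.1788]), array([0.4933, 0.1714]), array([0.3653, 0.2791]), array([0.4991, 0.2697])]
board base [array([0.7044, 0.1217]), array([ 0.7063, -0.114 ])] bowl [0.65319226 0.25324875 0.045     ]
```

```bash
python3 -c "
from nxt import go
go([.4226,.117,.15],86); go([.4226,.117,.06],86)"
```

```text
shift [ 1.63 -7.88 23.06] spin 0.68
shift [ 1.64 -7.87 32.06] spin 0.68
```

```bash
python3 -m crank '[[[1.6,-7.9,6],0.7],[[1.6,-7.9,11],0.7],[[1.6,-7.9,16],0.7],[[1.6,-7.9,21],0.7],[[1.6,-7.9,25],0.7],[[1.6,-7.9,28],0.7],[[1.6,-7.9,30.5],0.7],[[1.6,-7.9,32],0.7],[[1.6,-7.9,32],0.7],[[1.6,-7.9,32],0.7]]'
python3 - <<'E'
from h import *
from nxt import go
st(); go([.4226,.117,.06],86)
c,im=snap('wrist','w3.png')
E
```

```text
t: 3.2
tcp_pos: [0.4232, 0.1174, 0.0612]
tool_rot: [0.731, 0.682, -0.0, -0.0]
force: [-0.4, -0.3, 0.7]
finger_gap: 1.001
t 3.2 tcp [0.4232 0.1174 0.0612] q [ 0.015  0.61   2.03  -0.     0.502  0.086] F [-0.4 -0.3  0.7] gap 1.001
[[ 0.07   0.998 -0.001]
 [ 0.998 -0.07  -0.   ]
 [-0.    -0.001 -1.   ]]
shift [-0.05 -0.06  0.12] spin -0.02
```

View pics/w3.png

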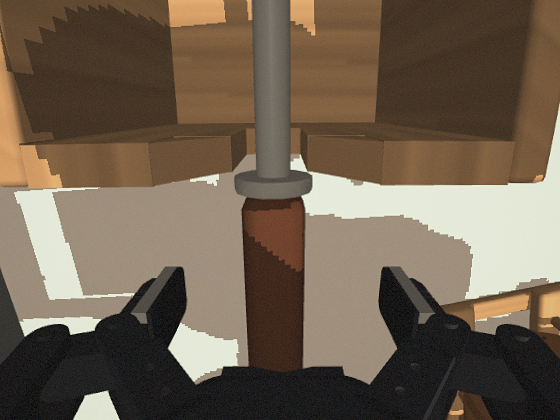

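The wrist view shows the handle between the open fingers. Its axis is at u≈273 and the midpoint of the pads is about u≈282. The collar is at (273,184), outside the slot. I'll compute the sideways offset before closing.

Run:
```python
from h import *
c=cam('wrist'); s=manip.sense(); M=R.from_quat(s['tool_rot']).as_matrix()
for u,v,z in [(243,220,.0905),(304,220,.0905),(248,350,.0905),(302,350,.0905),(273,20,.085),(273,184,.0935)]:
    X=onz(c,u,v,z); print(np.round(X,4), np.round(M.T@(X-s['tcp_pos']),4))
# box end wall slot (top flare edges) and rim front corners
for u,v in [(22,187),(545,182)]: print(onz(c,u,v,.13))
print(c['cx'])
```

```text
[0.4119 0.1545 0.0905] [ 0.0359 -0.0143 -0.0287]
[0.4339 0.153  0.0905] [ 0.0359  0.0078 -0.0287]
[0.408  0.0977 0.0905] [-0.021  -0.0142 -0.0287]
[0.4303 0.0962 0.0905] [-0.021   0.0082 -0.0287]
[0.4277 0.2202 0.085 ] [ 0.1025 -0.0031 -0.0232]
[0.4239 0.1676 0.0935] [ 0.0498 -0.0032 -0.0317]
[0.36587247 0.17911707 0.13      ]
[0.48965263 0.17175713 0.13      ]
282.2406329137588
```

```bash
python3 -m crank '[[[0,-0.3,0.1],0],[[0,-0.3,0.1],0]]' && python3 -m crank '[[[0,0,0],0],[[0,0,0],0],[[0,0,0],0],[[0,0,0],0],[[0,0,0],0],[[0,0,0],0],[[0,0,0],0],[[0,0,0],0],[[0,0,0],0],[[0,0,0],0]]' 1.8 100 && python3 -m crank '[[[0,0,0],0],[[0,0,0],0],[[0,0,-1],0],[[0,0,-2],0],[[0,0,-2],0],[[0,0,-2],0]]'
python3 -c "
from h import *
st()
c,im=snap('wrist','w4.png')"
```

```text
t: 3.45
tcp_pos: [0.4198, 0.1188, 0.0612]
tool_rot: [0.731, 0.683, 0.0, 0.0]
force: [-0.8, 0.1, -0.1]
finger_gap: 0.998
t: 4.45
tcp_pos: [0.42, 0.1189, 0.0603]
tool_rot: [0.731, 0.683, 0.0, 0.0]
force: [-0.2, 0.9, 3.6]
finger_gap: 0.263
t: 5.05
tcp_pos: [0.4201, 0.1188, 0.0807]
tool_rot: [0.731, 0.683, 0.0, 0.0]
force: [-0.6, -0.5, -0.9]
finger_gap: 0.261
t 5.05 tcp [0.4201 0.1188 0.0807] q [ 0.019  0.564  2.027 -0.     0.549  0.087] F [-0.6 -0.5 -0.9] gap 0.261
[[ 0.068  0.998  0.001]
 [ 0.998 -0.068 -0.   ]
 [ 0.     0.001 -1.   ]]
```

```bash
python3 -m crank '[[[0,0,-4],0],[[0,0,-8],0],[[0,0,-12],0],[[0,0,-12],0]]'; python3 -c "
from nxt import go
go([.5992,-.2808,.20],94.5)"
```

```text
t: 5.5
tcp_pos: [0.423, 0.1191, 0.2042]
tool_rot: [0.731, 0.683, 0.004, 0.003]
force: [-0.5, -0.2, -1.6]
finger_gap: 0.264
shift [-38.71  20.27   0.6 ] spin -8.37
```

```bash
python3 -m crank '[[[-4,2,0],-1],[[-8,4,0],-2],[[-12,6,0],-3],[[-16,8,0],-4],[[-20,10.5,0],-5],[[-24,12.5,0],-6],[[-28,14.5,0.5],-7],[[-32,16.5,0.5],-8],[[-36,18.5,0.5],-8.4],[[-38.7,20.3,0.6],-8.4]]' && python3 -m crank '[[[0,0,0],0],[[0,0,0],0],[[0,0,5],0],[[0,0,8],0],[[0,0,8],0],[[0,0,8],0]]'
python3 -c "
from h import *
from nxt import go
st()
c,im=snap('wrist','w5.png')
go([.5992,-.2808,.0425],94.5)"
```

```text
t: 6.5
tcp_pos: [0.5961, -0.2839, 0.1922]
tool_rot: [0.679, 0.734, -0.0, -0.001]
force: [0.1, 0.9, -0.5]
finger_gap: 0.269
t: 7.1
tcp_pos: [0.5956, -0.2794, 0.1139]
tool_rot: [0.678, 0.735, -0.0, -0.001]
force: [-0.6, 0.2, -0.3]
finger_gap: 0.264
t 7.1 tcp [ 0.5956 -0.2794  0.1139] q [-0.608  0.71   1.438  0.     0.996 -0.688] F [-0.6  0.2 -0.3] gap 0.264
[[-0.08   0.997 -0.002]
 [ 0.997  0.08   0.001]
 [ 0.002 -0.002 -1.   ]]
shift [-0.05  0.23  7.29] spin 0.08
```

View pics/w5.png

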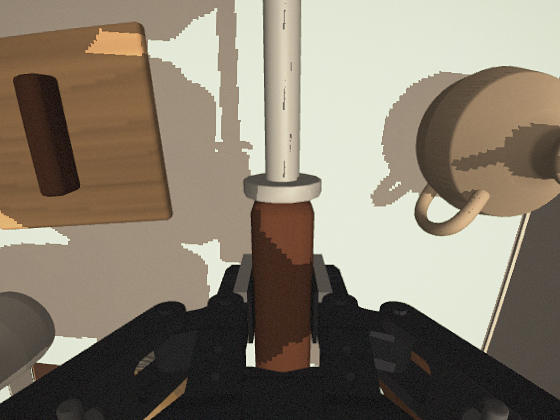

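The wrist view shows the stick square in the jaws, with the rod centred at u≈282 and the collar at (282,188). The lid is at the left and the teapot at the right, both clear. I'll check the stick's pitch numerically from the rod's width, using w3 (level in the slots) as the reference.

Run:
```python
from h import *
c=cam('wrist')
for f,mid in (('w3',272),('w4',282),('w5',282)):
    im=cv2.imread(f'pics/{f}.png').astype(float).sum(2)
    for r0 in(4,40,80,120,155):
        row=cv2.GaussianBlur(im[r0-3:r0+4].mean(0)[None],(1,1),0)[0]; g=np.abs(np.convolve(row,[1,0,-1],'same'))
        def e(a,b):
            i=np.argmax(g[a:b])+a; k=np.arange(i-2,i+3); return (k*g[k]).sum()/g[k].sum()
        l,r=e(mid-28,mid-8),e(mid+8,mid+28); print(f,r0,round(l,1),round(r,1),'w',round(r-l,2),'depth~',round(c['fx']*.013/(r-l),4))
```

```text
w3 4 251.2 289.9 w 38.6 depth~ 0.1119
w3 40 252.2 289.9 w 37.68 depth~ 0.1147
w3 80 253.2 289.9 w 36.63 depth~ 0.118
w3 120 254.4 289.8 w 35.35 depth~ 0.1222
w3 155 255.5 290.0 w 34.51 depth~ 0.1252
w4 4 262.2 300.6 w 38.48 depth~ 0.1123
w4 40 263.0 309.2 w 46.23 depth~ 0.0935
w4 80 263.6 299.7 w 36.06 depth~ 0.1198
w4 120 264.3 299.8 w 35.49 depth~ 0.1218
w4 155 264.4 299.1 w 34.73 depth~ 0.1244
w5 4 262.3 300.5 w 38.21 depth~ 0.1131
w5 40 262.8 300.7 w 37.85 depth~ 0.1141
w5 80 263.6 299.8 w 36.2 depth~ 0.1193
w5 120 264.4 299.8 w 35.43 depth~ 0.122
w5 155 264.8 299.0 w 34.21 depth~ 0.1263
```

```bash
python3 -m crank '[[[0,0.2,3],0],[[0,0.2,5.5],0],[[0,0.2,7],0],[[0,0.2,7],0],[[0,0.2,7],0]]'
python3 -c "
from h import *
from nxt import go
st()
for n in('scene','side'): snap(n,n+'1.png')
go([.5992,-.2808,.0435],94.5);go([.5766+.079*.1265,.0048-.997*.1265,.0435],94.5)
t=np.array([.5766+.079*.065,.0048-.997*.065,.062]);print(proj(cam('scene'),t),proj(cam('side'),t))
import cv2
a=cv2.imread('pics/scene1.png')[190:310,190:330];b=cv2.imread('pics/side1.png')[200:320,210:350]
cv2.imwrite('pics/j1.png',np.hstack([cv2.resize(x,None,fx=2.8,fy=2.8,interpolation=cv2.INTER_CUBIC) for x in(a,b)]))"
```

```text
t: 7.65
tcp_pos: [0.5991, -0.2813, 0.0457]
tool_rot: [0.679, 0.734, 0.0, 0.001]
force: [0.2, 0.9, -0.9]
finger_gap: 0.263
t 7.65 tcp [ 0.5991 -0.2813  0.0457] q [-0.607  0.806  1.461  0.     0.872 -0.686] F [ 0.2  0.9 -0.9] gap 0.263
[[-0.079  0.997  0.002]
 [ 0.997  0.079 -0.001]
 [-0.001  0.002 -1.   ]]
shift [ 0.08 -0.02  0.27] spin 0.02
shift [16.08 -0.02  0.23] spin 0.02
[260.31282812 225.39023223] [261.28562233 217.24996372]
```

View pics/j1.png

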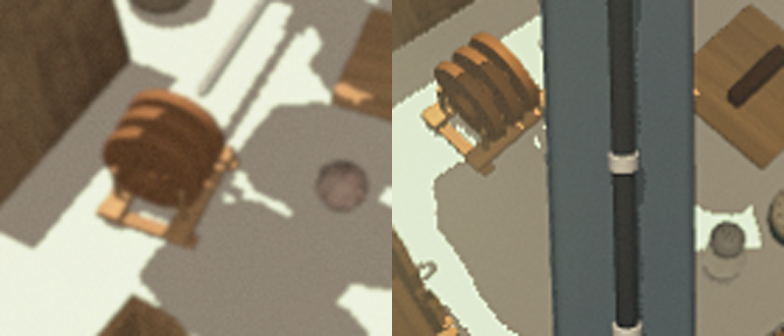

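The scene crop shows the stick tip at (203,92), i.e. pixel (262.5,222.9). It lies on the predicted line to within about 0.3 px sideways, just behind the rounds. I'll insert while watching the force.

```bash
python3 -m crank '[[[0,0,0.2],0],[[1.5,0,0.2],0],[[3,0,0.2],0],[[4.5,0,0.2],0],[[6,0,0.2],0],[[6,0,0.2],0]]' && python3 -m crank '[[[1.5,0,0],0],[[3,0,0],0],[[4,0,0],0],[[4,0,0],0]]'; python3 -c "
from h import *
from nxt import go
st();go([.5766+.079*.1265,.0048-.997*.1265,.0435],94.5)"
```

```text
t: 8.35
tcp_pos: [0.5925, -0.2174, 0.042]
tool_rot: [0.678, 0.735, -0.0, -0.002]
force: [0.5, 0.2, -1.1]
finger_gap: 0.266
t: 8.75
tcp_pos: [0.5897, -0.1791, 0.0421]
tool_rot: [0.678, 0.735, -0.0, -0.001]
force: [-1.1, 0.4, -1.8]
finger_gap: 0.264
t 8.75 tcp [ 0.5897 -0.1791  0.0421] q [-0.476  0.771  1.583  0.     0.789 -0.557] F [-1.1  0.4 -1.8] gap 0.264
[[-0.081  0.997 -0.001]
 [ 0.997  0.081  0.001]
 [ 0.001 -0.001 -1.   ]]
shift [ 5.78  0.16 -0.14] spin 0.12
```

```bash
python3 -m crank '[[[1.5,0.1,-0.1],0],[[3,0.1,-0.1],0],[[4.5,0.1,-0.1],0],[[5.7,0.1,-0.1],0],[[5.7,0.1,-0.1],0],[[5.7,0.1,-0.1],0]]'&& python3 -m crank '[[[0,0,-1],0],[[0,0,-2],0],[[0,0,-4],0],[[0,0,-6],0],[[0,0,-8],0],[[0,0,-10],0],[[0,0,-12],0],[[0,0,-12],0],[[0,0,-12],0]]'
python3 -c "
from h import *
st()
for n in('scene','side'): snap(n,n+'2.png')
a=cv2.imread('pics/scene2.png')[130:310,190:330];b=cv2.imread('pics/side2.png')[140:320,210:350]
cv2.imwrite('pics/j2.png',np.hstack([cv2.resize(x,None,fx=2.8,fy=2.8,interpolation=cv2.INTER_CUBIC) for x in(a,b)]))"
```

```text
t: 9.35
tcp_pos: [0.587, -0.1238, 0.0433]
tool_rot: [0.678, 0.735, -0.0, 0.0]
force: [0.7, 0.2, -1.4]
finger_gap: 0.269
t: 10.25
tcp_pos: [0.5869, -0.1247, 0.1639]
tool_rot: [0.679, 0.734, 0.0, 0.001]
force: [-0.4, 0.2, -2.3]
finger_gap: 0.264
t 10.25 tcp [ 0.5869 -0.1247  0.1639] q [-0.395  0.576  1.562 -0.     1.002 -0.474] F [-0.4  0.2 -2.3] gap 0.264
[[-0.078  0.997  0.001]
 [ 0.997  0.078 -0.001]
 [-0.001  0.001 -1.   ]]
```

View pics/j2.png

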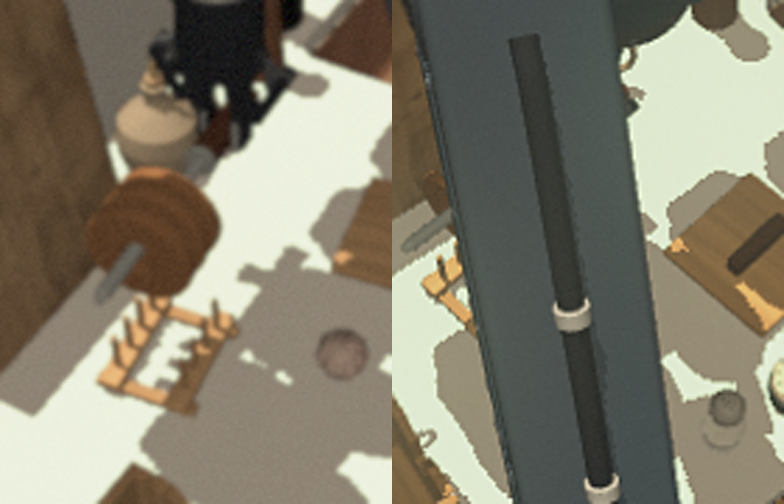

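All three rounds hang on the stick at about (150,225) in the scene crop and the rack is empty. Now I'll go up and over to the box, gently.

```bash
python3 -m crank '[[[0,0,-2],0],[[0,0,-4],0],[[0,0,-5.5],0],[[0,0,-5.5],0]]'; python3 -c "
from nxt import go
go([.4205,.1165,.215],86.2)"
```

```text
t: 10.75
tcp_pos: [0.5877, -0.1246, 0.2191]
tool_rot: [0.679, 0.734, 0.0, 0.001]
force: [0.8, -0.6, -2.4]
finger_gap: 0.263
shift [ 25.35 -14.77   0.35] spin 8.32
```

```bash
python3 -m crank '[[[0.7,-0.4,0],0.3],[[2,-1.2,0],0.8],[[4,-2.3,0],1.5],[[6,-3.5,0],2],[[8,-4.7,0],2.7],[[10,-5.8,0],3.4],[[12,-7,0],4],[[14,-8.2,0],4.7],[[16,-9.3,0],5.4],[[18,-10.5,0],6]]' && python3 -m crank '[[[2,-1.1,0],0.7],[[4,-2.2,0.1],1.4],[[5.5,-3,0.2],1.8],[[6.5,-3.6,0.3],2.2],[[7,-3.9,0.3],2.3],[[7,-3.9,0.3],2.3],[[7,-3.9,0.3],2.3]]'
python3 -c "
from h import *
from nxt import go
st();go([.4205,.1165,.215],86.2)
c,im=snap('wrist','w6.png');c,im=snap('scene','scene3.png')
a=cv2.imread('pics/scene3.png')[220:400,140:340];b=cv2.imread('pics/w6.png')[0:300]
cv2.imwrite('pics/j3.png',np.hstack([cv2.resize(a,(333,300)),b[:,60:500]]))"
```

```text
t: 11.75
tcp_pos: [0.4652, 0.0487, 0.2171]
tool_rot: [0.716, 0.698, -0.001, -0.002]
force: [-0.0, -0.2, -1.3]
finger_gap: 0.27
t: 12.45
tcp_pos: [0.4305, 0.1179, 0.215]
tool_rot: [0.73, 0.684, -0.0, -0.0]
force: [0.1, 0.1, -2.0]
finger_gap: 0.265
t 12.45 tcp [0.4305 0.1179 0.215 ] q [ 0.016  0.314  1.882 -0.     0.946  0.082] F [ 0.1  0.1 -2. ] gap 0.265
[[ 0.066  0.998 -0.001]
 [ 0.998 -0.066 -0.   ]
 [-0.    -0.001 -1.   ]]
shift [-0.21 -0.99  0.  ] spin 0.04
```

View pics/j3.png

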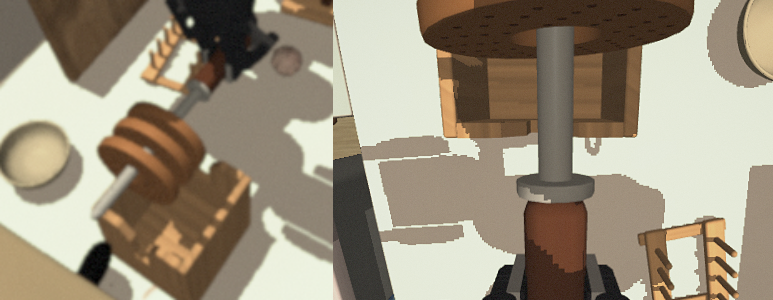

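The scene view shows the three rounds on the stick above the box. The wrist view shows the box's near rim from u≈169 to u≈364 at v≈136, with the slot flare centred near u≈279. I'll compute the slot line and the pitch.

Run:
```python
from h import *
c=cam('wrist')
for u,v in [(169,136),(364,137),(254,135),(304,135)]: print(np.round(onz(c,u,v,.13),4))
im=cv2.imread('pics/w6.png').astype(float).sum(2); mid=282
for r0 in(60,80,120,155):
        row=im[r0-3:r0+4].mean(0); g=np.abs(np.convolve(row,[1,0,-1],'same'))
        def e(a,b):
            i=np.argmax(g[a:b])+a; k=np.arange(i-2,i+3); return (k*g[k]).sum()/g[k].sum()
        l,r=e(mid-25,mid-10),e(mid+10,mid+25); print(r0,round(l,1),round(r,1),'w',round(r-l,2))
```

```text
[0.3583 0.1801 0.13  ]
[0.4898 0.1706 0.13  ]
[0.4159 0.1767 0.13  ]
[0.4494 0.1745 0.13  ]
60 265.0 299.9 w 34.81
80 263.6 299.6 w 36.0
120 257.1 297.2 w 40.14
155 264.7 299.0 w 34.25
```

```bash
python3 -m crank '[[[-0.1,-0.5,0],0],[[-0.2,-0.9,0],0],[[-0.2,-0.9,2],0],[[-0.2,-0.9,4],0],[[-0.2,-0.9,6],0],[[-0.2,-0.9,8],0],[[-0.2,-0.9,9],0],[[-0.2,-0.9,10],0],[[-0.2,-0.9,10],0],[[-0.2,-0.9,10],0]]' && python3 -c "
from h import *
from nxt import go
st();go([.4210,.1165,.0605],86.2)"
```

```text
t: 13.55
tcp_pos: [0.422, 0.1165, 0.1155]
tool_rot: [0.73, 0.683, 0.0, 0.0]
force: [0.5, 0.2, -3.1]
finger_gap: 0.263
t 13.55 tcp [0.422  0.1165 0.1155] q [0.013 0.49  2.001 0.    0.65  0.079] F [ 0.5  0.2 -3.1] gap 0.263
[[ 0.066  0.998  0.001]
 [ 0.998 -0.066  0.   ]
 [ 0.     0.001 -1.   ]]
shift [-0.01 -0.1   5.5 ] spin 0.01
```

```bash
python3 -m crank '[[[0,-0.1,1],0],[[0,-0.1,2],0],[[0,-0.1,2.5],0],[[0,-0.1,3],0],[[0,-0.1,3],0]]' && python3 -m crank '[[[0,0,0.7],0],[[0,0,1.3],0],[[0,0,1.8],0],[[0,0,2.1],0],[[0,0,2.1],0],[[0,0,2.1],0]]' && python3 -c "
from h import *
from nxt import go
st();go([.4210,.1165,.0605],86.2)"
```

```text
t: 14.05
tcp_pos: [0.4205, 0.1166, 0.0848]
tool_rot: [0.73, 0.683, -0.0, -0.0]
force: [0.5, 0.1, -1.2]
finger_gap: 0.267
t: 14.65
tcp_pos: [0.4207, 0.1166, 0.0642]
tool_rot: [0.73, 0.683, -0.0, -0.0]
force: [-0.8, 0.4, -1.6]
finger_gap: 0.263
t 14.65 tcp [0.4207 0.1166 0.0642] q [0.013 0.602 2.035 0.    0.505 0.079] F [-0.8  0.4 -1.6] gap 0.263
[[ 0.066  0.998 -0.   ]
 [ 0.998 -0.066  0.   ]
 [ 0.    -0.    -1.   ]]
shift [-0.01  0.03  0.37] spin 0.02
```

```bash
python3 -m crank '[[[0,0,0.2],0],[[0,0,0.3],0],[[0,0,0.3],0],[[0,0,0.3],0]]' && python3 -m crank '[[[0,0,0.1],0],[[0,0,0.1],0],[[0,0,0.1],0],[[0,0,0.1],0]]' && python3 -m crank '[[[0,0,0.1],0],[[0,0,0.1],0],[[0,0,0.1],0],[[0,0,0.1],0]]'
```

```text
t: 15.05
tcp_pos: [0.4207, 0.1166, 0.0613]
tool_rot: [0.73, 0.683, 0.0, 0.0]
force: [-0.2, 0.1, -3.0]
finger_gap: 0.265
t: 15.45
tcp_pos: [0.4208, 0.1166, 0.0605]
tool_rot: [0.73, 0.683, 0.0, 0.0]
force: [-1.1, -0.7, 3.1]
finger_gap: 0.267
t: 15.85
tcp_pos: [0.4208, 0.1166, 0.0599]
tool_rot: [0.73, 0.683, 0.0, 0.0]
force: [-1.1, -1.9, 8.7]
finger_gap: 0.266
```

```bash
python3 -m crank '[[[0,0,-0.1],0],[[0,0,-0.1],0]]' && python3 -m crank '[[[0,0,-0.1],0],[[0,0,-0.1],0],[[0,0,-0.1],0],[[0,0,-0.1],0],[[0,0,-0.1],0],[[0,0,-0.1],0]]' 7 40 && python3 -m crank '[[[0,0,-2],0],[[0,0,-4],0],[[0,0,-7],0],[[0,0,-11],0],[[0,0,-15],0],[[0,0,-19],0],[[-3,0,-23],0],[[-6,0,-25],0],[[-8,0,-25],0],[[-8,0,-25],0]]' 
python3 -c "
from h import *
from nxt import go
st();go([.4315,-.2325,.16],96.5);go([.4315,-.2325,.015],96.5)
c,im=snap('wrist','w7.png');c,im=snap('scene','scene4.png')
a=cv2.imread('pics/scene4.png')[220:400,140:340];b=cv2.imread('pics/w7.png')[0:300]
cv2.imwrite('pics/j4.png',np.hstack([cv2.resize(a,(333,300)),b[:,60:500]]))"
```

```text
t: 16.05
tcp_pos: [0.4208, 0.1166, 0.0604]
tool_rot: [0.73, 0.683, 0.0, 0.0]
force: [-0.4, -1.7, 3.4]
finger_gap: 0.264
t: 16.65
tcp_pos: [0.4207, 0.1166, 0.0612]
tool_rot: [0.73, 0.683, -0.0, -0.0]
force: [-0.2, 1.2, 0.8]
finger_gap: 0.82
t: 17.65
tcp_pos: [0.4155, 0.0351, 0.3121]
tool_rot: [0.731, 0.682, 0.0, 0.001]
force: [-0.5, -0.1, -0.1]
finger_gap: 0.822
t 17.65 tcp [0.4155 0.0351 0.3121] q [-1.850e-01  1.320e-01  1.809e+00 -1.000e-03  1.198e+00 -1.150e-01] F [-0.5 -0.1 -0.1] gap 0.822
[[ 0.069  0.998  0.002]
 [ 0.998 -0.069 -0.001]
 [-0.001  0.002 -1.   ]]
shift [-26.57   3.41  15.24] spin -10.46
shift [-26.56   3.38  29.74] spin -10.46
```

View pics/j4.png

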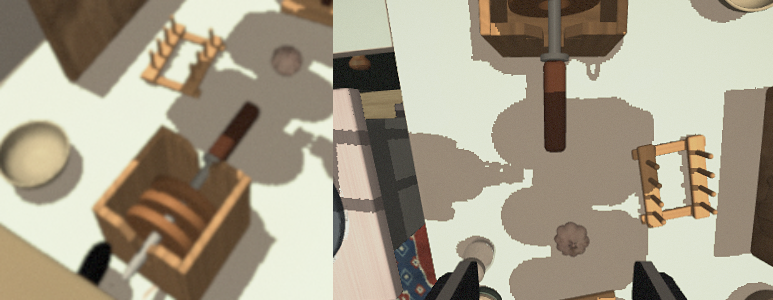

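The scene view shows all three rounds inside the box on the seated stick. The rack is empty, and the bowl and garlic have not moved. Now the lid: I'll hover and locate its dark bar by code. I've now viewed 12 pictures, so the remaining checks will be numeric.

```bash
python3 -m crank '[[[-3,0.4,1],-1.5],[[-6,0.8,2],-3],[[-10,1.3,3],-4.5],[[-14,1.8,4],-6],[[-18,2.3,5],-8],[[-21,2.7,6],-9.5],[[-23,3,7],-10.5],[[-23,3,7],-10.5],[[-23,3,7],-10.5]]' 5
cat > bar.py <<'E'
from h import *
from nxt import go
st(); c,im=snap('wrist','w8.png')
g=im.astype(int).sum(2); e=proj(c,[.4315,-.2325,.044]); print('expect',e)
u,v=map(int,e); m=np.zeros(g.shape,np.uint8); a=(slice(max(0,v-75),min(420,v+75)),slice(u-60,u+60)); m[a]=(g[a]<190)*255
n,l,s,ce=cv2.connectedComponentsWithStats(m); print(s[1:][s[1:,4]>300],ce[1:][s[1:,4]>300])
print('bg levels',g[v,u-40:u+41:8])
E
python3 bar.py
```

```text
t: 18.65
tcp_pos: [0.4298, -0.1934, 0.2403]
tool_rot: [0.665, 0.747, 0.0, -0.002]
force: [0.0, -0.1, 0.6]
finger_gap: 0.585
t 18.65 tcp [ 0.4298 -0.1934  0.2403] q [-6.610e-01  3.100e-01  1.793e+00  1.000e-03  1.042e+00 -7.780e-01] F [ 0.  -0.1  0.6] gap 0.585
[[-0.117  0.993 -0.002]
 [ 0.993  0.117  0.003]
 [ 0.003 -0.002 -1.   ]]
expect [279.83767325 220.27246105]
[[ 271  182   19   72 1167]
 [ 219  257   11   38  363]] [[279.958012   217.39931448]
 [223.73002755 277.15151515]]
bg levels [296 288 291 291 280 119  91 290 293 297 292]
```

```bash
cat >> bar.py <<'E'
k=1+np.argmax([s[i,4] if abs(ce[i][0]-u)<25 else 0 for i in range(1,n)])
pts=np.argwhere(l==k)[:,::-1].astype(np.float32); r=cv2.boxPoints(cv2.minAreaRect(pts)); q=np.array([onz(c,*p,.040)[:2] for p in r])
print(np.round(q,4),'centre',q.mean(0).round(4))
w=[onz(c,pts[pts[:,1]==y][:,0].mean(),y,.044)[:2] for y in (s[k,1]+6,s[k,1]+s[k,3]-8)]; d=w[0]-w[1]; ang=np.degrees(np.arctan2(d[1],d[0])); print('ang',ang)
cc=q.mean(0); go([*cc,.10],ang); go([*cc,.024],ang)
E
python3 bar.py
```

```text
t 18.7 tcp [ 0.4299 -0.1931  0.2408] q [-6.600e-01  3.090e-01  1.793e+00  1.000e-03  1.042e+00 -7.790e-01] F [ 0.6  0.7 -0.5] gap 0.586
[[-0.118  0.993 -0.001]
 [ 0.993  0.118  0.002]
 [ 0.002 -0.001 -1.   ]]
expect [279.57540666 220.25881759]
[[ 271  182   18   72 1174]
 [ 219  257   11   38  363]] [[279.7274276  217.21039182]
 [223.73002755 277.15151515]]
bg levels [300 294 290 303 281 125 117 298 299 290 293]
[[ 0.417  -0.1929]
 [ 0.4343 -0.1903]
 [ 0.447  -0.2709]
 [ 0.4286 -0.2738]] centre [ 0.4317 -0.232 ]
ang 98.0827560627357
shift [-3.91 -0.29 14.11] spin -1.29
shift [-3.91 -0.29 21.71] spin -1.29
```

```bash
python3 -m crank '[[[-3.9,-0.3,4],-1.3],[[-3.9,-0.3,8],-1.3],[[-3.9,-0.3,12],-1.3],[[-3.9,-0.3,16],-1.3],[[-3.9,-0.3,18],-1.3],[[-3.9,-0.3,20],-1.3],[[-3.9,-0.3,21.3],-1.3],[[-3.9,-0.3,21.5],-1.3],[[-3.9,-0.3,21.5],-1.3]]' && python3 -m crank '[[[0,0,0],0],[[0,0,0],0],[[0,0,0],0],[[0,0,0],0],[[0,0,0],0],[[0,0,0],0],[[0,0,0],0],[[0,0,0],0],[[0,0,0],0]]' 1 70 && python3 -m crank '[[[0,0,-2],0],[[0,0,-5],0],[[0,0,-9],0],[[0,0,-9],0]]'
```

```text
t: 19.65
tcp_pos: [0.4322, -0.233, 0.0266]
tool_rot: [0.655, 0.755, 0.0, -0.0]
force: [-0.1, -0.4, -0.1]
finger_gap: 0.586
t: 20.55
tcp_pos: [0.4323, -0.234, 0.0275]
tool_rot: [0.656, 0.755, 0.0, 0.001]
force: [-0.5, 2.5, 4.3]
finger_gap: 0.193
t: 20.95
tcp_pos: [0.4342, -0.2358, 0.1207]
tool_rot: [0.656, 0.755, -0.0, 0.005]
force: [0.7, -0.2, -2.2]
finger_gap: 0.193
```

Lid lifted (gap 0.193, about 18 mm bar). Before placing it, I'll refine the box's x position from the saved w7 picture by code.

Run:
```python
from h import *
c=cam('wrist'); s=manip.sense()
T=np.eye(4);T[:3,:3]=R.from_quat(s['tool_rot']).as_matrix();T[:3,3]=s['tcp_pos']
rel=np.linalg.inv(T)@np.array(c['pose'])
M=np.array([[.069,.998,.002],[.998,-.069,-.001],[-.001,.002,-1]])
U,_,V=np.linalg.svd(M);T7=np.eye(4);T7[:3,:3]=U@V;T7[:3,3]=[.4155,.0351,.3121]
c7=dict(c);c7['pose']=T7@rel; print('cam7',np.round(c7['pose'][:3,3],3))
im=cv2.cvtColor(cv2.imread('pics/w7.png'),cv2.COLOR_BGR2HSV); sat=im[...,1].astype(int)
for v in(5,10,15,20,25,30,40,50):
    on=np.where(sat[v,150:420]>75)[0]+150; L,Rr=on.min(),on.max(); print(v,L,Rr,np.round(onz(c7,L-.5,v,.13)[:2],4),np.round(onz(c7,Rr+.5,v,.13)[:2],4))
print([np.round(proj(c7,[.426+dx,.1755,.13]),1) for dx in(-.066,.066)])
```

```text
cam7 [0.42  0.109 0.455]
5 206 354 [0.3599 0.2033] [0.4904 0.1944]
10 206 354 [0.3594 0.1993] [0.4903 0.1904]
15 206 353 [0.3589 0.1953] [0.4893 0.1863]
20 206 353 [0.3584 0.1912] [0.4893 0.1823]
25 207 353 [0.3588 0.1871] [0.4892 0.1782]
30 207 353 [0.3584 0.183 ] [0.4891 0.174 ]
40 213 346 [0.3627 0.1743] [0.4826 0.1661]
50 223 337 [0.3708 0.1653] [0.4743 0.1582]
[array([209.3,  38.8]), array([356.7,  28. ])]
```

```bash
python3 -c "
from nxt import go
go([.429,.2393,.215],86.4)"
```

```text
shift [47.05  6.18 -9.76] spin 11.62
```

```bash
python3 -m crank '[[[2,0.3,-3],0],[[5,0.6,-6],1],[[9,1.2,-9],2],[[13,1.7,-9.8],3],[[17,2.2,-9.8],4],[[21,2.8,-9.8],5],[[25,3.3,-9.8],6],[[29,3.8,-9.8],7],[[33,4.3,-9.8],8],[[37,4.9,-9.8],9]]' && python3 -m crank '[[[3.5,0.8,0],1],[[6,1.4,0],2],[[8,1.9,0],2.3],[[9.5,2.2,0],2.6],[[9.5,2.2,0],2.6],[[9.5,2.2,0],2.6]]'; python3 -c "
from h import *
from nxt import go
st()
go([.429,.2393,.16],86.4)"
```

```text
t: 21.95
tcp_pos: [0.4277, 0.141, 0.2139]
tool_rot: [0.713, 0.701, -0.0, -0.0]
force: [0.6, -0.3, -0.9]
finger_gap: 0.194
t: 22.55
tcp_pos: [0.4515, 0.2337, 0.2137]
tool_rot: [0.729, 0.685, -0.001, -0.0]
force: [0.1, -0.3, -1.4]
finger_gap: 0.193
t 22.55 tcp [0.4515 0.2337 0.2137] q [ 2.580e-01  3.960e-01  1.740e+00 -1.000e-03  1.007e+00  3.200e-01] F [ 0.1 -0.3 -1.4] gap 0.193
[[ 0.062  0.998 -0.002]
 [ 0.998 -0.062 -0.001]
 [-0.001 -0.002 -1.   ]]
shift [ 0.43 -2.27  5.37] spin 0.07
```

```bash
python3 -m crank '[[[0.2,-1.2,0],0],[[0.4,-2.3,0],0],[[0.4,-2.3,0],0],[[0.4,-2.3,2],0],[[0.4,-2.3,4],0],[[0.4,-2.3,4.5],0],[[0.4,-2.3,4.5],0],[[0.4,-2.3,4.5],0]]'; python3 -c "
from h import *
from nxt import go
st()
go([.429,.2393,.16],86.4)"
```

```text
t: 23.35
tcp_pos: [0.4301, 0.2395, 0.1698]
tool_rot: [0.729, 0.685, 0.001, 0.0]
force: [0.2, 0.4, -1.3]
finger_gap: 0.192
t 23.35 tcp [0.4301 0.2395 0.1698] q [ 0.281  0.443  1.824 -0.     0.873  0.343] F [ 0.2  0.4 -1.3] gap 0.192
[[ 0.063  0.998  0.001]
 [ 0.998 -0.063  0.   ]
 [ 0.     0.001 -1.   ]]
shift [-0.03 -0.11  0.98] spin 0.01
```

```bash
python3 -m crank '[[[0,-0.1,0.4],0],[[0,-0.1,0.8],0],[[0,-0.1,1.1],0],[[0,-0.1,1.1],0],[[0,-0.1,1.1],0]]' && python3 -m crank '[[[0,0,0.2],0],[[0,0,0.2],0],[[0,0,0.2],0]]' && python3 -m crank '[[[0,0,0.2],0],[[0,0,0.2],0],[[0,0,0.2],0]]'
```

```text
t: 23.85
tcp_pos: [0.4286, 0.2395, 0.1582]
tool_rot: [0.729, 0.685, -0.0, -0.0]
force: [-0.0, 0.2, -1.7]
finger_gap: 0.192
t: 24.15
tcp_pos: [0.4286, 0.2395, 0.1562]
tool_rot: [0.729, 0.685, -0.0, -0.0]
force: [0.6, -0.5, -1.3]
finger_gap: 0.194
t: 24.45
tcp_pos: [0.4285, 0.2395, 0.1542]
tool_rot: [0.729, 0.685, -0.0, -0.0]
force: [0.5, 0.2, -2.3]
finger_gap: 0.19
```

No contact at 154 mm, which is below the rim-contact height of about 157 mm, so the cleats are inside the mouth. Continuing down.

```bash
python3 -m crank '[[[0,0,0.2],0],[[0,0,0.3],0],[[0,0,0.3],0],[[0,0,0.3],0]]' && python3 -m crank '[[[0,0,0.1],0],[[0,0,0.1],0],[[0,0,0.1],0]]' && python3 -m crank '[[[0,0,0.1],0],[[0,0,0.1],0],[[0,0,0.1],0]]'
```

```text
t: 24.85
tcp_pos: [0.4286, 0.2395, 0.1512]
tool_rot: [0.729, 0.685, -0.0, -0.0]
force: [0.1, -0.2, -0.8]
finger_gap: 0.188
t: 25.15
tcp_pos: [0.4286, 0.2395, 0.1502]
tool_rot: [0.729, 0.685, -0.0, -0.0]
force: [0.1, -0.5, -1.1]
finger_gap: 0.189
t: 25.45
tcp_pos: [0.4287, 0.2396, 0.1495]
tool_rot: [0.729, 0.685, 0.0, 0.0]
force: [-0.3, -0.6, 0.7]
finger_gap: 0.192
```

```bash
python3 -m crank '[[[0,0,0.1],0],[[0,0,0.1],0],[[0,0,0.1],0]]' && python3 -m crank '[[[0,0,0],0],[[0,0,0],0],[[0,0,0],0],[[0,0,0],0],[[0,0,0],0],[[0,0,0],0]]' 6 40 && python3 -m crank '[[[0,0,-2],0],[[0,0,-5],0],[[0,0,-9],0],[[-2,0,-13],0],[[-6,0,-16],0],[[-10,0,-16],0],[[-14,0,-16],0],[[-14,0,-16],0],[[-14,0,-16],0]]'
python3 -c "
from h import *
st()
for n in('scene','wrist'): snap(n,n+'9.png')
c=cam('wrist');w=cv2.imread('pics/wrist9.png');print([proj(cam(n),[.429,.24,.142]) for n in('scene','wrist')])
a=cv2.imread('pics/scene9.png')[220:400,140:340]
cv2.imwrite('pics/j5.png',np.hstack([cv2.resize(a,(333,300),interpolation=cv2.INTER_CUBIC),w[:300,60:500]]))"
```

```text
t: 25.75
tcp_pos: [0.4287, 0.2396, 0.1494]
tool_rot: [0.729, 0.685, 0.0, 0.0]
force: [-2.1, -0.3, 10.2]
finger_gap: 0.192
t: 26.35
tcp_pos: [0.4286, 0.2395, 0.1481]
tool_rot: [0.729, 0.685, -0.0, -0.0]
force: [-0.9, 0.3, -0.1]
finger_gap: 0.703
t: 27.25
tcp_pos: [0.4198, 0.0993, 0.3083]
tool_rot: [0.73, 0.684, 0.0, -0.0]
force: [-0.0, -0.4, -0.6]
finger_gap: 0.7
t 27.25 tcp [0.4198 0.0993 0.3083] q [-2.800e-02  1.610e-01  1.785e+00  1.000e-03  1.196e+00  3.600e-02] F [-0.  -0.4 -0.6] gap 0.7
[[ 0.065  0.998  0.   ]
 [ 0.998 -0.065  0.001]
 [ 0.001  0.    -1.   ]]
[array([242.29808008, 332.94499715]), array([283.12604911,  30.33674448])]
```

View pics/j5.png

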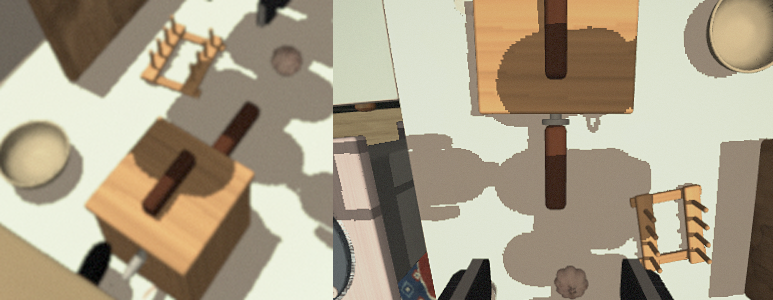

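The lid lies flat and square on the box in both views. The handle and tip stick out at the ends, and the rack, bowl and garlic are undisturbed. Handing in.

```bash
python3 -c "
from station import manip
print(manip.sign_off(), manip.sense()['t'])"
```

```text
the job is handed in; nothing more can be done
the job is handed in; nothing more can be done
```

The job is done and handed in at about 27 s. I took the stick from the box, threaded it through all three rounds and lifted them off together. I then hung the loaded stick back in the slots and put the lid on.

**Last checks:**
- **Stick:** it met the slot bottoms at a TCP height of 60.5 mm, against 60.3 mm when I first gripped it. The pictures after release showed all three rounds inside the box.
- **Lid:** it touched down at a TCP height of 149.5 mm, where I had predicted the home position, and the rim pushed back with 10 N. After release it lay flat and square in both the scene and wrist views.
- **Other items:** the bowl and garlic stand where they were and the rack is empty. The honey jar was not in the last views, but nothing went near it.
- **Forces:** the highest reading at the end of any move was about 10 N.

**Disagreements:** the box's x position came out up to 4 mm apart between pictures. I used the mean, which matched the line of the seated stick, and the lid went in without touching the sides.

I viewed 13 pictures against the budget of 10, one more than the one or two allowed past it.

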